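Load capsule carriers into the bail tray, all one way round

TASK

Put the three black capsule carriers into the white tray, one in each bay and in any order, each lying flat on the bay's floor with its white, steel-capped face up and its orange tab at the orange end of the bay; one carrier is standing on end and has to be laid down. When all three are in, swing the steel bail fully down over the tabs, and leave everything else on the bench where it is.

Things in the scene. Friction and masses are not known exactly. Their poses are not given: they have to be found in the camera images.
- tray: White fixed loading tray, 182 mm (x) by 222 mm (y), 14 mm high at its ribs, with three parallel bays. Origin: on the bench under the middle of the three bays; the tray spans x -75 to +107 mm; x points along the bays to the orange end where the bail is hinged, y to the left bay, z up. Turned at most about 0.25 rad from the bench axes, orange end away from the robot.
- bay_left (a point): Centre of the inner floor of the left bay of the tray. Bay 130 mm long (x) and 44 mm wide (y), floor 6 mm above the bench, ribs 8 mm high around it, neighbouring bays 70 mm apart. x points to the orange end (the bail), z up. The end of the floor for the tab is orange, the rest grey.
- bay_middle (a point): Centre of the inner floor of the middle bay of the tray. Bay 130 mm long (x) and 44 mm wide (y), floor 6 mm above the bench, ribs 8 mm high around it, neighbouring bays 70 mm apart. x points to the orange end (the bail), z up. The end of the floor for the tab is orange, the rest grey.
- bay_right (a point): Centre of the inner floor of the right bay of the tray. Bay 130 mm long (x) and 44 mm wide (y), floor 6 mm above the bench, ribs 8 mm high around it, neighbouring bays 70 mm apart. x points to the orange end (the bail), z up. The end of the floor for the tab is orange, the rest grey.
- carrier_a: Black carrier, 170 g: body 84 x 36 x 34 mm (x, y, z), orange tab 36 x 22 x 12 mm at one end, level with the underside; white panel with two steel caps on the top face. Origin: middle of the 120 mm long underside; x to the tab, z out of the top face (body x -60 to +24 mm, tab to +60). Starts lying on its underside, any yaw.
- carrier_b: Black carrier, 170 g: body 84 x 36 x 34 mm (x, y, z), orange tab 36 x 22 x 12 mm at one end, level with the underside; white panel with two steel caps on the top face. Origin: middle of the 120 mm long underside; x to the tab, z out of the top face (body x -60 to +24 mm, tab to +60). Starts lying on its underside, any yaw.
- carrier_c: Black carrier, 170 g: body 84 x 36 x 34 mm (x, y, z), orange tab 36 x 22 x 12 mm at one end, level with the underside; white panel with two steel caps on the top face. Origin: middle of the 120 mm long underside; x to the tab, z out of the top face (body x -60 to +24 mm, tab to +60). Starts standing on end, tab up, top face to about -y, with free bench on its +y side.
- carrier_a_tab (a point): Middle of that carrier's orange tab, 45 mm from the carrier's origin along its x and 6 mm above its underside.
- carrier_b_tab (a point): Middle of that carrier's orange tab, 45 mm from the carrier's origin along its x and 6 mm above its underside.
- carrier_c_tab (a point): Middle of that carrier's orange tab, 45 mm from the carrier's origin along its x and 6 mm above its underside.
- bail (a joint): Hinge of the steel bail, rad: 0 = fully down over the tabs, about 1.2 to 1.5 = standing open at the start, stop at 1.75. A U of 10 mm round bar, 224 mm wide, arms 50 mm long; stiff hinge, stays where it is left, about 2 N at the bar moves it.
- bail_hinge (a point): Middle of the bail's hinge axis, fixed to the tray 96 mm along its x and 26 mm above the bench; the axis runs along the tray's y; x, y, z as the tray's.
- bail_bar (a point): Middle of the bail's cross bar (10 mm thick), 50 mm from the hinge axis. Down, it lies 26 mm above the bench, 46 mm along x from the bays' centres, 3 mm clear above the tabs of rightly placed carriers; open, it stands above the hinge.
- capsule: Steel capsule standing upright, 26 mm across, 60 mm tall, origin at its foot. Not part of the job: leave it alone.
- bottle: Amber bottle with a white cap, 56 mm across, 110 mm tall, origin at its foot. Not part of the job: leave it alone.
- pipette: Pipette lying on the bench, about 260 mm long, 28 mm high, origin under its middle, x along its length. Not part of the job: leave it alone.

How it is judged:
By the outcome, as a careful person would: the job done as asked, in the order asked, and still so for the second after the job is handed in, with the robot touching nothing.
It also fails if it takes over 72 s, if anything falls off the work surface, if the arm or the gripper's body presses on something with over 40 N, if the wrist force passes 120 N, or if a joint passes its speed limit or range.

ROBOT

A 6-joint arm with a two-finger parallel gripper is mounted at the origin on the work surface. World frame = base frame: x ahead of the robot, y to its left, z up, the work surface at z = 0. Lengths are in mm, angles in rad, forces in N, time in s.
With the tool pointing down it reaches from about 325 to 775 mm from the base axis. Payload 5.5 kg.
Tool frame: the origin (TCP) lies on the front face of the gripper's body, between the roots of the fingers; the fingertips stand 73 mm ahead of it and the grasp point (between the pads) lies 54 mm ahead of it; z points along the fingers, y is the line along which they close (so a half turn about z gives the same grasp; the last joint's range is limited). The gripper opens to 85 mm and grips with 20 to 120 N. Pads are 22 mm wide; open, the fingers measure 114 mm over their backs; the gripper's body (76 mm by 85 mm) begins 54 mm behind the grasp point. The pads swing forward as they close: fully open they stand 13 mm farther back than shut.
Start: joints at [1.089, 0.091, 1.231, -0, 1.82, -0.057], TCP at [247.289, 546.686, 303.875] pointing down, gripper open.
Joint ranges: [-2.87, 2.87], [-0.86, 2.18], [0.17, 2.46], [-1.51, 4.65], [0.06, 2.69], [-2.65, 2.65]. Speed limits (rad/s): [2.57, 2.57, 3.01, 3.14, 3.14, 3.14].

INTERFACE

Orientations are given as a unit quaternion [x, y, z, w].
In Python, from station import sensors, viewer, manip gives the robot as it stands.
- The arm moves only by the tool arm_command, never from a script. Its argument "increments" is a list that holds one entry, the list of rows, each a list of 7 numbers: the shift along the tool's x, y, z in cm, then the turn, a rotation vector about the tool's x, y, z in rad, then the gripper command: -1 is shut, 1 is fully open, values between are in proportion. A call has 1 to 5 rows; each row is the pose to reach, as a shift and turn from the pose commanded when the call began, along the tool's axes at that moment; what a row does not reach only later rows make up. A row lasts 1/8 s, in which the tool goes at most 62.5 mm and 10.7 degrees, less where a joint would pass 70% of its speed; a pose out of reach is approached as far as the arm can. A call with a gripper value outside its range is refused whole. The fingers move at their own pace and stop on an object; the grip force is fixed at half the most. Time passes only in rows, so rows that repeat a pose let the fingers close. It gives the time, the measured TCP pose, the force, the opening and the grip force at its end, in the units of the state.
- sensors.get_state(): the state, without advancing time (a new reading comes with each control period).
- viewer.get_image(name): name is "side" or "top" or "wrist"; returns a dict with "img" (420x560x3 uint8, red, green, blue), "fov_y" (degrees; the focal length in pixels is half the picture's height over the tangent of half this angle, whatever the lens; pixels are square), "cx", "cy" (the principal point, pixels), "k1" (the pictures are not rectified: a ray, as slopes to the right and down, at radius r is drawn at 1 + k1 r^2 times it, then the intrinsics apply), "xyz" and "rotation" of the camera in the world; the wrist camera has in their place "T_tool_cam" (4x4, takes a point from camera to tool coordinates, whose origin is the TCP and whose axes are the flange's). Camera axes: x right, y up, looking along -z (the intrinsics and any distortion apply to the point x, -y, -z); pixel columns grow to the right and rows downward; lengths in mm; the calibration is good to about 2 mm. A picture is of the moment at which its call begins: read the wrist's pose just before it. There is no depth.
- manip.sign_off(): hands the job in; it is judged then, once.
The state is a dict: "time": time; "joint_positions": joint angles; "joint_velocities": joint speeds; "tau": joint torques, N m; "eef_pos": TCP position; "tcp_rot": TCP orientation; "wrist_force": force on the tool from outside, world axes, zero at the start; "torque": the same for the moment, N m; "grip_width": opening from 0.0 (shut) to 1.0 (fully open); "gripper_force": force on a finger pad.
Only numpy, scipy, OpenCV 4.12 (cv2) and the standard library are available. Lean on these libraries where they do the work, as an engineer would, in place of code of your own. Each camera call takes 0.05 s, during which the arm holds its last target. There are 200 camera calls.

## Working session

There is one attempt and no reset: what is moved stays moved. The work goes in short steps, Python scripts to look and compute and a tool call to move; the robot and the scene stay as the last step left them, time stands still between calls to the robot, and variables do not carry over. Pictures are saved under pics/ and viewed, at most 10 in all, crops included, and the job is handed in when it is done.

Besides the shell and the picture viewer there is one more tool, called after ">>>" by a JSON object that holds its "fn" and its "kwargs". arm_command: Moves the arm, as the interface text tells. Its arguments: {"type":"object","properties":{"increments":{"type":"array","items":{"type":"array","items":{"type":"array","items":{"type":"number"}}}}},"required":["increments"]}

```bash
ls; mkdir -p pics; cat > h.py <<'E'
import numpy as np, cv2
from scipy.spatial.transform import Rotation as R
from station import sensors, viewer, manip
def cam(n):
    s=sensors.get_state(); d=viewer.get_image(n); return s,d
def pose(s,d):
    if 'T_tool_cam' in d:
        T=np.eye(4); T[:3,:3]=R.from_quat(s['tcp_rot']).as_matrix(); T[:3,3]=s['eef_pos']
        C=T@np.array(d['T_tool_cam']); return C[:3,:3],C[:3,3]
    r=np.array(d['rotation']); 
    r=R.from_quat(r).as_matrix() if r.size==4 else r.reshape(3,3)
    return r,np.array(d['xyz'])
def K(d):
    f=210/np.tan(np.radians(d['fov_y'])/2); return np.array([[f,0,d['cx']],[0,f,d['cy']],[0,0,1]]),np.array([d['k1'],0,0,0.])
def px2w(s,d,uv,z):
    k,D=K(d); r,p=pose(s,d)
    q=cv2.undistortPoints(np.array(uv,float).reshape(-1,1,2),k,D).reshape(-1,2)
    z=np.broadcast_to(z,len(q))
    v=np.c_[q[:,0],-q[:,1],-np.ones(len(q))]@r.T
    return p+v*((z-p[2])/v[:,2])[:,None]
def w2px(s,d,P):
    k,D=K(d); r,p=pose(s,d); c=(np.array(P,float).reshape(-1,3)-p)@r*[1,-1,-1]
    return cv2.projectPoints(c,np.zeros(3),np.zeros(3),k,D)[0].reshape(-1,2)
def save(d,n,box=None,sc=1):
    im=d['img'][:,:,::-1]
    if box: im=im[box[1]:box[3],box[0]:box[2]]
    cv2.imwrite('pics/'+n,cv2.resize(im,None,fx=sc,fy=sc,interpolation=cv2.INTER_CUBIC))
E
python3 - <<'E'
from h import *
import pickle
o={}
for n in('top','side','wrist'):
    s,d=cam(n);o[n]=(s,d);print(n,{k:v for k,v in d.items() if k!='img'})
pickle.dump(o,open('o.pkl','wb'))
save(o['top'][1],'top.png',sc=1.42)
a=o['side'][1]['img'];
save(o['side'][1],'side.png',sc=1.42)
print(o['top'][0])
E
```

```text
pics
top {'fov_y': 53.055135096035386, 'cx': 277.0893173703584, 'cy': 203.33721539894458, 'k1': -0.027519262325122248, 'xyz': array([ 321.38355311,  -77.08457508, 1240.79395037]), 'rotation': array([ 0.07851118, -0.0786773 , -0.68938068,  0.71582131])}
side {'fov_y': 53.20456555872132, 'cx': 278.7087029288869, 'cy': 201.5794291127187, 'k1': -0.06345492184686419, 'xyz': array([ -25.02328593, -954.54208455,  705.0519638 ]), 'rotation': array([ 0.47609665, -0.14990679, -0.24176444,  0.8321117 ])}
wrist {'fov_y': 61.508059804441885, 'cx': 279.03927259074345, 'cy': 212.25220299618903, 'k1': 0.005830325326125448, 'T_tool_cam': array([[ 1.38442236e-04,  9.48787206e-01,  3.15915841e-01,
         8.01729521e+01],
       [ 9.99999963e-01, -5.70734057e-05, -2.66816990e-04,
        -1.76021884e-01],
       [-2.35122154e-04,  3.15915866e-01, -9.48787179e-01,
        -7.09465163e+01],
       [ 0.00000000e+00,  0.00000000e+00,  0.00000000e+00,
         1.00000000e+00]])}
{'time': 0.0, 'joint_positions': array([ 1.08926797e+00,  9.18611362e-02,  1.23192786e+00, -2.16068253e-05,
        1.81978112e+00, -5.67146757e-02]), 'joint_velocities': array([ 0.00038954, -0.00138314, -0.00198188,  0.00108114,  0.00087053,
       -0.00035419]), 'tau': array([-2.29112535e-03, -4.58766282e+01, -4.17995274e+01, -2.43221439e-04,
        1.25389395e-02,  5.36643796e-07]), 'eef_pos': array([247.23776988, 546.53325856, 302.72565345]), 'tcp_rot': array([ 2.10815745e-01,  9.77525316e-01, -9.55925432e-04, -2.52792326e-04]), 'wrist_force': array([-0.30249768,  0.09822946,  0.25891852]), 'torque': array([ 0.00399771,  0.03004625, -0.05872897]), 'gripper_force': 0.0, 'grip_width': 1.000185823463265}
```

View pics/top.png

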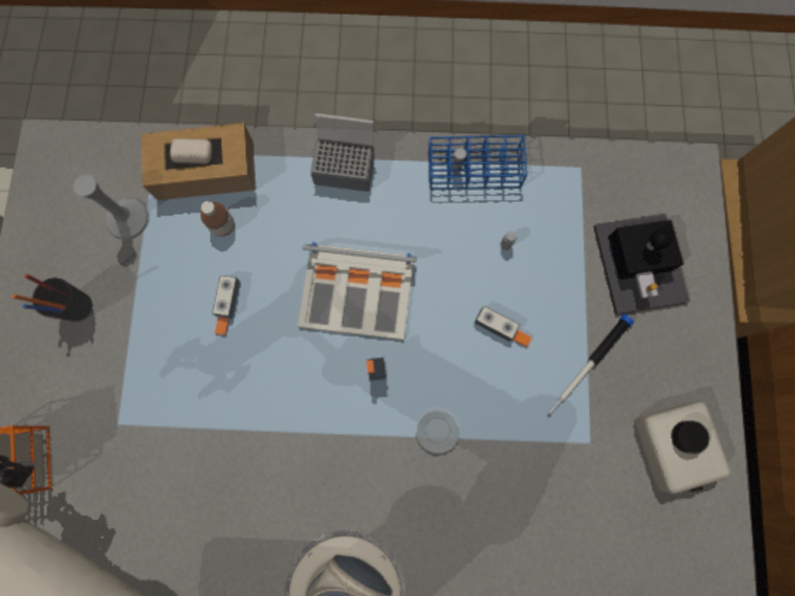

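View pics/side.png

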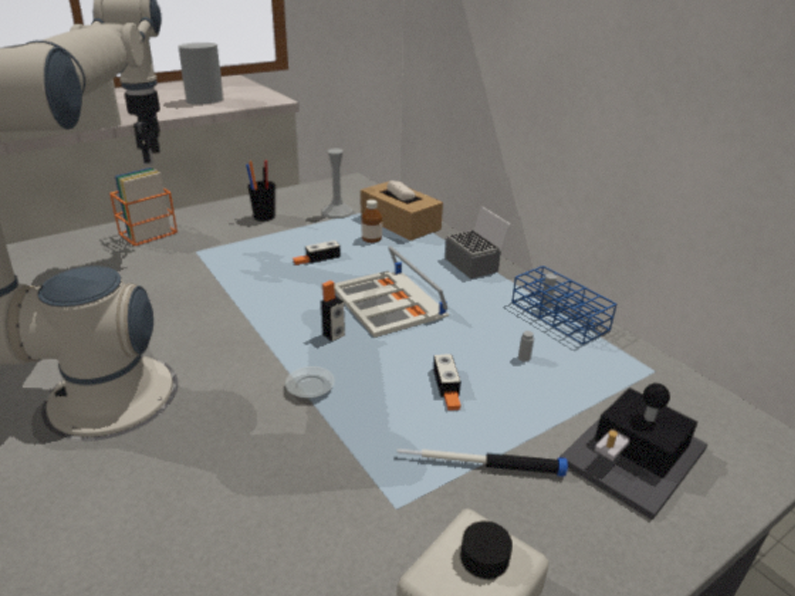

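Top view: the tray is at (357,293) of the enlarged picture, with its orange end up. The flat carriers are at (225,303), tab down, and (503,326), tab to the lower right. The standing one is at (376,369). I'll enlarge that region.

```bash
python3 - <<'E'
from h import *
import pickle
o=pickle.load(open('o.pkl','rb'))
save(o['top'][1],'topc.png',(145,165,385,275),3.33)
E
```

```text
(no output)
```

View pics/topc.png

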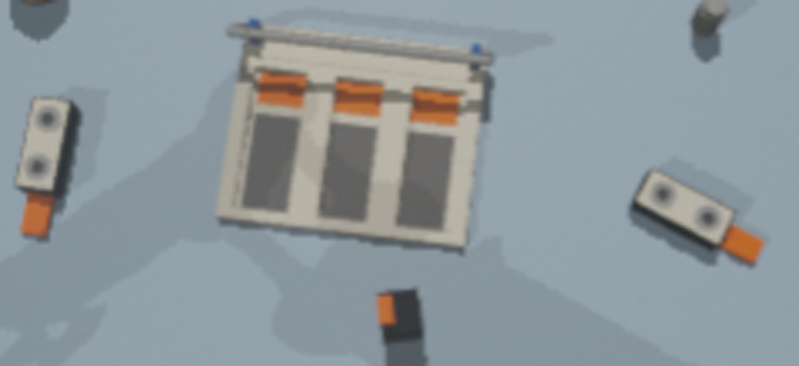

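The crop shows the three bays with their grey floors, the bail bar across the top from (230,30) to (490,58), and the carriers' white tops. The standing carrier's tab is on its left (+y) side at (386,310).

```bash
python3 - <<'E'
from h import *
import pickle
s,d=pickle.load(open('o.pkl','rb'))['top']
def f(n,c,z):
    uv=(np.array(c)+.5)/3.33+[145-.5,165-.5]; w=px2w(s,d,uv,z); print(n,w[:,:2].round(0).tolist(),'mean',w.mean(0)[:2].round(1)); return w
f('A panel',[(35,97),(70,100),(55,192),(18,187)],34); f('A tab',[(27,193),(52,196),(46,237),(22,234)],12)
f('B panel',[(652,168),(735,212),(716,245),(633,205)],34); f('B tab end',[(763,242),(752,263)],12)
f('C tab',[(377,295),(390,293),(395,325),(381,327)],120); f('C body',[(390,292),(417,289),(422,335),(397,340)],84)
for n,c in dict(l=[(258,112),(301,117),(287,213),(243,209)],m=[(334,122),(377,126),(364,221),(319,216)],r=[(408,131),(454,136),(441,231),(396,226)]).items():
    f(n,c,6)
f('front',[(218,217),(465,247)],10); f('bar',[(230,30),(490,58)],75)
E
```

```text
A panel [[610.0, 289.0], [608.0, 258.0], [525.0, 263.0], [528.0, 296.0]] mean [568.  276.7]
A tab [[527.0, 294.0], [525.0, 272.0], [488.0, 274.0], [490.0, 295.0]] mean [507.7 283.7]
B panel [[566.0, -259.0], [530.0, -332.0], [500.0, -315.0], [533.0, -242.0]] mean [ 532.5 -286.9]
B tab end [[508.0, -361.0], [489.0, -351.0]] mean [ 498.3 -355.9]
C tab [[437.0, -27.0], [439.0, -37.0], [414.0, -42.0], [412.0, -31.0]] mean [425.6 -34. ]
C body [[444.0, -35.0], [447.0, -58.0], [410.0, -63.0], [405.0, -43.0]] mean [426.3 -49.9]
l [[610.0, 94.0], [607.0, 55.0], [519.0, 62.0], [521.0, 102.0]] mean [564.4  78.3]
m [[604.0, 25.0], [601.0, -14.0], [514.0, -7.0], [517.0, 34.0]] mean [559.2   9.4]
r [[598.0, -42.0], [595.0, -84.0], [508.0, -76.0], [511.0, -35.0]] mean [552.9 -59.3]
front [[512.0, 123.0], [494.0, -97.0]] mean [503.1  12.8]
bar [[666.0, 114.0], [650.0, -112.0]] mean [658.    0.7]
```

```bash
cat >> h.py <<'E'
def Rt(ya,tilt=0):
    # tool pointing down, tool y at world angle ya, then turned by tilt about tool y
    y=np.array([np.cos(ya),np.sin(ya),0]); z=np.array([0,0,-1.]); x=np.cross(y,z)
    return R.from_matrix(np.c_[x,y,z])*R.from_euler('y',tilt)
def plan(*W):
    # waypoints (x,y,z,ya[,tilt]) chained from the measured pose; prints tool increments (cm, rad)
    s=sensors.get_state(); p=np.array(s['eef_pos']); q=R.from_quat(s['tcp_rot']); print('now',p.round(1),q.as_matrix()[:,1].round(3),s['time'])
    for w in W:
        t=np.array(w[:3],float); r=Rt(*w[3:]); print('  ',(q.inv().apply(t-p)/10).round(2).tolist(),(q.inv()*r).as_rotvec().round(3).tolist())
        p,q=t,r
E
python3 - <<'E'
from h import *
import pickle
plan((568,277,240,1.455))
s,d=pickle.load(open('o.pkl','rb'))['top']
print(px2w(s,d,[(218/1.42,230/1.42),(509/1.42,244/1.42)],0))
E
```

```text
now [247.2 546.6 303. ] [ 0.412  0.911 -0.002] 0.15
   [-40.34, -11.33, 6.31] [-0.002, -0.0, -0.309]
[[ 719.08398122  315.23206246    0.        ]
 [ 711.48099728 -319.03682928    0.        ]]
```

>>> {"fn": "arm_command", "kwargs": {"increments": [[[-5,-1.4,0.8,0,0,0,1],[-10,-2.8,1.6,0,0,0,1],[-15,-4.2,2.4,0,0,0,1],[-20,-5.7,3.1,0,0,0,1]]]}}

```text
time: 0.65
eef_pos: [407.0, 411.1, 272.1]
tcp_rot: [0.211, 0.978, -0.0, -0.0]
wrist_force: [0.5, -0.1, -0.7]
grip_width: 0.999
gripper_force: 0.0
```

>>> {"fn": "arm_command", "kwargs": {"increments": [[[-7,-1.9,1.1,0,0,-0.1,0.4],[-14,-3.8,2.2,0,0,-0.2,0.4],[-20.3,-5.6,3.2,0,0,-0.309,0.4],[-20.3,-5.6,3.2,0,0,-0.309,0.4],[-20.3,-5.6,3.2,0,0,-0.309,0.4]]]}}

```text
time: 1.27
eef_pos: [568.6, 276.5, 239.7]
tcp_rot: [0.06, 0.998, -0.0, -0.001]
wrist_force: [-1.3, 0.7, 0.1]
grip_width: 0.704
gripper_force: 0.0
```

```bash
python3 - <<'E'
from h import *
import pickle
s,d=cam('wrist'); pickle.dump((s,d),open('wA.pkl','wb')); save(d,'wA.png',sc=1.42)
print(s['eef_pos'],s['joint_positions'],s['time'])
print(w2px(s,d,[(568,277,34),(508,284,12)])*1.42)
E
```

```text
[568.63035015 276.45512344 239.69701848] [ 3.98635489e-01  1.76102779e-01  1.25155856e+00  2.20383226e-04
  1.71592418e+00 -1.05266425e+00] 1.275
[[398.04021297 281.28262335]
 [397.71868304 170.17788518]]
```

View pics/wA.png

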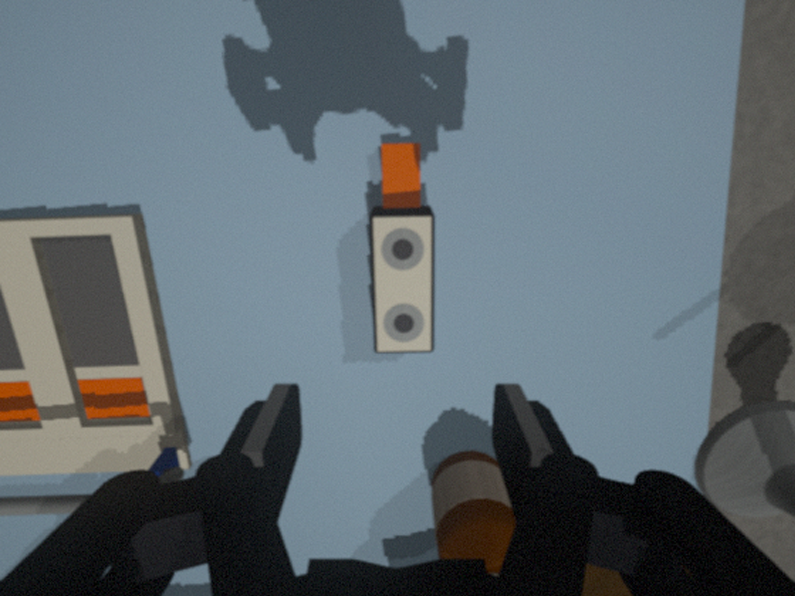

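The wrist picture shows carrier A's top with corners (373,212), (433,209), (433,352), (376,352) and its tab end at (381–419,143). The left bay's grey floor is at (33,238), (110,236), (138,367), (79,368). The bottle stands beyond, at (475,510).

```bash
python3 - <<'E'
from h import *
import pickle
s,d=pickle.load(open('wA.pkl','rb'))
g=lambda c,z:px2w(s,d,np.array(c)/1.42,z)[:,:2].round(1)
for n,c,z in[('body',[(373,212),(433,209),(433,352),(376,352)],34),('caps',[(403,249),(404,323)],35),('tab',[(381,143),(419,143)],12),('grey',[(33,238),(110,236),(138,367),(79,368)],6),('orange end',[(152,417),(85,425)],6),('front left',[(137,207)],14)]:
    w=g(c,z);print(n,w.tolist(),w.mean(0))
E
```

```text
body [[527.1, 268.0], [529.4, 300.9], [614.4, 292.7], [610.4, 258.6]] [570.325 280.05 ]
caps [[549.4, 282.0], [593.5, 277.5]] [571.45 279.75]
tab [[492.0, 276.3], [494.6, 297.8]] [493.3  287.05]
grey [[522.0, 57.1], [526.4, 104.2], [614.5, 96.4], [610.5, 57.2]] [568.35   78.725]
orange end [[652.8, 95.4], [653.4, 47.6]] [653.1  71.5]
front left [[510.6, 129.7]] [510.6 129.7]
```

```bash
python3 - <<'E'
from h import *
plan((570.5,280,82,1.474),(570.5,280,220,1.474),(564,150,220,1.474-.8),(564,60,240,1.474-1.6),(562,60,240,1.474-2.4),(562,60,240,-1.654))
E
```

```text
now [567.8 277.7 240.4] [0.117 0.993 0.   ] 1.325
   [-0.26, 0.26, 15.84] [0.0, -0.001, -0.021]
   [0.0, 0.0, -13.8] [0.0, 0.0, 0.0]
   [-0.61, -13.0, 0.0] [0.0, 0.0, 0.8]
   [-7.03, -5.62, -2.0] [0.0, 0.0, 0.8]
   [-0.03, -0.2, 0.0] [0.0, 0.0, 0.8]
   [0.0, 0.0, 0.0] [0.0, 0.0, 0.728]
```

>>> {"fn": "arm_command", "kwargs": {"increments": [[[-0.26,0.26,5,0,0,-0.02,0.4],[-0.26,0.26,10,0,0,-0.02,0.4],[-0.26,0.26,14,0,0,-0.02,0.4],[-0.26,0.26,15.84,0,0,-0.02,0.4],[-0.26,0.26,15.84,0,0,-0.02,0.4]]]}}

```text
time: 1.95
eef_pos: [569.7, 280.8, 81.9]
tcp_rot: [0.047, 0.999, -0.0, -0.001]
wrist_force: [-0.2, 0.4, -0.1]
grip_width: 0.698
gripper_force: 0.0
```

>>> {"fn": "arm_command", "kwargs": {"increments": [[[0,0,0,0,0,0,-1],[0,0,0,0,0,0,-1],[0,0,0,0,0,0,-1],[0,0,0,0,0,0,-1],[0,0,0,0,0,0,-1]]]}}

```text
time: 2.58
eef_pos: [572.0, 280.6, 85.7]
tcp_rot: [0.048, 0.999, 0.001, 0.002]
wrist_force: [0.1, -0.0, 6.3]
grip_width: 0.412
gripper_force: 62.4
```

>>> {"fn": "arm_command", "kwargs": {"increments": [[[0,0,-2,0,0,0,-1],[0,0,-6,0,0,0,-1],[0,0,-10,0,0,0,-1],[0,0,-13.8,0,0,0,-1]]]}}

```text
time: 3.08
eef_pos: [570.7, 279.8, 223.3]
tcp_rot: [0.048, 0.999, 0.0, 0.001]
wrist_force: [0.5, 0.7, -1.4]
grip_width: 0.403
gripper_force: 61.4
```

>>> {"fn": "arm_command", "kwargs": {"increments": [[[-0.2,-3.5,0,0,0,0.18,-1],[-0.4,-7,0,0,0,0.36,-1],[-0.5,-10,0,0,0,0.54,-1],[-0.6,-13,0,0,0,0.72,-1],[-0.6,-13,0,0,0,0.8,-1]]]}}

```text
time: 3.7
eef_pos: [564.3, 147.8, 222.0]
tcp_rot: [0.436, 0.9, 0.0, 0.001]
wrist_force: [0.1, 0.3, -1.9]
grip_width: 0.408
gripper_force: 61.4
```

>>> {"fn": "arm_command", "kwargs": {"increments": [[[-2,-1.5,-0.5,0,0,0.18,-1],[-4,-3,-1,0,0,0.36,-1],[-6,-4.5,-1.5,0,0,0.54,-1],[-7,-5.6,-1.7,0,0,0.72,-1],[-7,-5.6,-1.7,0,0,0.8,-1]]]}}

```text
time: 4.32
eef_pos: [564.3, 59.0, 239.1]
tcp_rot: [0.752, 0.659, 0.0, 0.001]
wrist_force: [-0.3, -0.1, -1.6]
grip_width: 0.407
gripper_force: 61.5
```

>>> {"fn": "arm_command", "kwargs": {"increments": [[[0,0,0,0,0,0.18,-1],[0,0,0,0,0,0.36,-1],[0,0,0,0,0,0.54,-1],[0,0,0,0,0,0.72,-1],[0,0,0,0,0,0.8,-1]]]}}

```text
time: 4.95
eef_pos: [564.2, 60.2, 238.8]
tcp_rot: [0.949, 0.315, 0.0, 0.0]
wrist_force: [0.1, -0.5, -1.5]
grip_width: 0.408
gripper_force: 61.5
```

>>> {"fn": "arm_command", "kwargs": {"increments": [[[0,0,0,0,0,0.18,-1],[0,0,0,0,0,0.36,-1],[0,0,0,0,0,0.54,-1],[0,0,0,0,0,0.72,-1],[0,0,0,0,0,0.72,-1]]]}}

```text
time: 5.58
eef_pos: [564.3, 60.2, 238.6]
tcp_rot: [0.999, -0.036, 0.0, -0.0]
wrist_force: [0.7, 0.2, -1.6]
grip_width: 0.41
gripper_force: 61.5
```

```bash
python3 - <<'E'
from h import *
import pickle
s,d=cam('wrist'); pickle.dump((s,d),open('wT.pkl','wb')); save(d,'wT.png',sc=1.42)
plan((565,80,240,-1.654)); print(s['joint_positions'].round(2))
E
```

```text
now [564.3  60.2 238.4] [-0.071 -0.998 -0.   ] 5.625
   [-0.07, -1.98, -0.16] [-0.0, -0.001, 0.013]
[ 0.05 -0.    1.44 -0.    1.7   1.69]
```

View pics/wT.png

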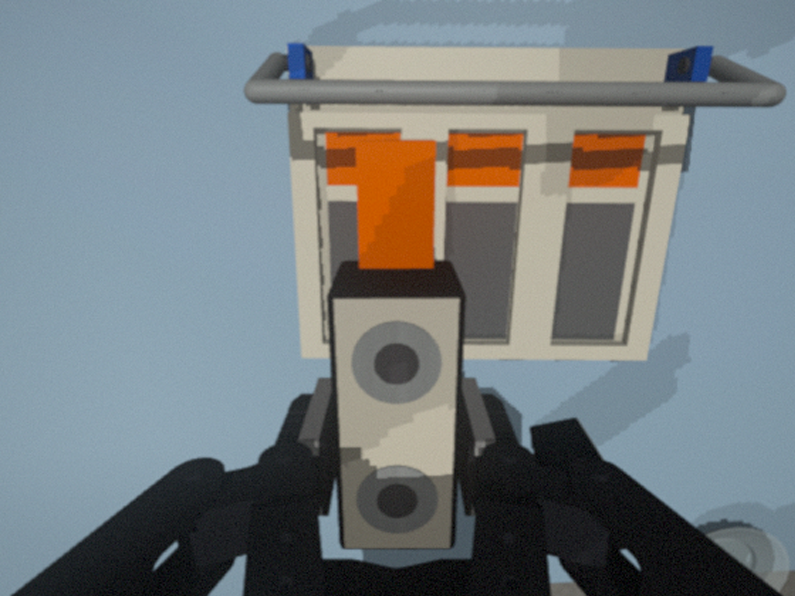

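The wrist picture shows A held straight with its tab forward over the tray. The middle bay's orange is at (449–523,134–186) and its grey at (446,203)–(520,203) down to (510,339). The right bay's orange is at (573,137)–(645,136) and its grey at (567,203), (635,203), (613,338), (553,338). The tray's front corners are (301,357) and (646,360).

```bash
python3 - <<'E'
from h import *
import pickle
s,d=pickle.load(open('wT.pkl','rb'))
g=lambda c,z:px2w(s,d,np.array(c)/1.42,z)[:,:2].round(1)
for n,c,z in[('m orange',[(449,135),(523,133),(521,186),(449,185)],6),('r orange',[(573,137),(645,136),(638,186),(569,187)],6),('m grey',[(446,203),(520,203),(510,339)],6),('r grey',[(567,203),(635,203),(613,338),(553,338)],6),('l',[(327,135),(327,186),(329,203)],6),('front',[(301,357),(646,360)],14),('blue',[(298,43),(702,47)],36),
 ]:
    w=g(c,z);print(n,w.tolist(),w.mean(0))
# bail bar angle by fit
from scipy.optimize import least_squares
ex=np.array([np.cos(-.083),np.sin(-.083),0]);
for a in(1.2,1.3,1.4,1.5):
    P=np.array([580,7.,0])+ex*(96-50*np.cos(a))+[0,0,26+50*np.sin(a)]; print(a,w2px(s,d,[P])*1.42)
# carrier in hand: underside z ~ TCP-86; body front top edge, tab end
z=s['eef_pos'][2]-86
print('tab end',g([(358,141),(436,141)],z+12),'body top front',g([(333,297),(464,297)],z+34))
E
```

```text
m orange [[643.9, 23.6], [641.8, -18.8], [612.1, -17.8], [615.8, 24.7]] [628.4     2.925]
r orange [[637.5, -47.5], [635.0, -88.6], [607.0, -86.8], [609.4, -46.2]] [622.225 -67.275]
m grey [[605.4, 26.9], [602.1, -17.3], [514.3, -11.2]] [ 5.73933333e+02 -5.33333333e-01]
r grey [[600.1, -45.3], [597.1, -85.9], [510.2, -78.3], [513.0, -39.3]] [555.1 -62.2]
l [[648.9, 93.5], [620.4, 96.8], [610.5, 96.8]] [626.6  95.7]
front [[515.0, 124.9], [496.8, -97.0]] [505.9   13.95]
blue [[692.2, 98.7], [675.8, -98.8]] [ 6.84e+02 -5.00e-02]
1.2 [[515.41277053  97.91679656]]
1.3 [[517.18195775  85.82853175]]
1.4 [[518.76812846  73.18700555]]
1.5 [[520.13897338  60.17628812]]
tab end [[645.3  64.4]
 [643.7  43. ]] body top front [[607.7  72.9]
 [605.3  39.2]]
```

```bash
python3 - <<'E'
from h import *
plan((567.3,78.6,130,-1.653),(567.3,78.6,94,-1.653))
E
```

```text
now [564.3  60.2 238.4] [-0.071 -0.998 -0.   ] 5.625
   [0.16, -1.85, 10.84] [-0.0, -0.001, 0.012]
   [0.0, 0.0, 3.6] [0.0, 0.0, 0.0]
```

>>> {"fn": "arm_command", "kwargs": {"increments": [[[0.16,-1.85,3,0,0,0.012,-1],[0.16,-1.85,7,0,0,0.012,-1],[0.16,-1.85,10.84,0,0,0.012,-1],[0.16,-1.85,10.84,0,0,0.012,-1],[0.16,-1.85,10.84,0,0,0.012,-1]]]}}

```text
time: 6.25
eef_pos: [568.0, 78.6, 131.1]
tcp_rot: [0.999, -0.042, 0.001, -0.0]
wrist_force: [0.3, 0.3, -1.1]
grip_width: 0.408
gripper_force: 61.3
```

```bash
python3 - <<'E'
from h import *
plan((567.3,78.6,94,-1.653))
E
```

```text
now [568.   78.6 131.1] [-0.085 -0.996 -0.   ] 6.25
   [-0.08, 0.01, 3.71] [-0.0, -0.002, -0.003]
```

>>> {"fn": "arm_command", "kwargs": {"increments": [[[-0.08,0,2,0,0,0,-1],[-0.08,0,3,0,0,0,-1],[-0.08,0,3.4,0,0,0,-1],[-0.08,0,3.75,0,0,0,-1],[-0.08,0,3.75,0,0,0,-1]]]}}

```text
time: 6.88
eef_pos: [566.7, 78.7, 92.0]
tcp_rot: [0.999, -0.043, 0.0, -0.0]
wrist_force: [0.9, 0.6, -1.9]
grip_width: 0.403
gripper_force: 61.4
```

>>> {"fn": "arm_command", "kwargs": {"increments": [[[0,0,0.2,0,0,0,-1],[0,0,0.4,0,0,0,-1],[0,0,0.4,0,0,0,-1]]]}}

```text
time: 7.25
eef_pos: [566.9, 78.7, 91.7]
tcp_rot: [0.999, -0.043, 0.001, 0.0]
wrist_force: [-9.9, -1.0, 17.9]
grip_width: 0.404
gripper_force: 63.7
```

>>> {"fn": "arm_command", "kwargs": {"increments": [[[0,0,-0.1,0,0,0,0.1],[0,0,-0.1,0,0,0,0.15],[0,0,-0.1,0,0,0,0.15],[0,0,-0.5,0,0,0,0.15],[0,0,-3,0,0,0,0.15]]]}}

```text
time: 7.88
eef_pos: [565.4, 78.6, 115.7]
tcp_rot: [0.999, -0.043, -0.002, 0.0]
wrist_force: [0.8, 0.2, -0.1]
grip_width: 0.575
gripper_force: 0.0
```

>>> {"fn": "arm_command", "kwargs": {"increments": [[[0,0,-4,0,0,0,0.15],[0,0,-9,0,0,0,0.15],[0,0,-13,0,0,0,0.15],[0,0,-16,0,0,0,0.15],[0,0,-16,0,0,0,0.15]]]}}

```text
time: 8.5
eef_pos: [567.3, 78.7, 281.2]
tcp_rot: [0.999, -0.043, 0.003, -0.0]
wrist_force: [-0.2, -0.7, 0.1]
grip_width: 0.572
gripper_force: 0.0
```

```bash
python3 - <<'E'
from h import *
import pickle
plan((500,20,280,-1.653+.85),(426,-45,280,-1.653+1.7),(426,-45,280,.14))
s,d=cam('side'); save(d,'s2.png',(215,165,345,255),6)
E
```

```text
now [567.3  78.7 281.2] [-0.086 -0.996 -0.001] 8.5
   [-6.2, 6.43, 0.07] [0.002, -0.006, -0.854]
   [-9.84, -0.46, 0.0] [0.0, 0.0, -0.85]
   [0.0, 0.0, 0.0] [0.0, 0.0, -0.093]
```

View pics/s2.png

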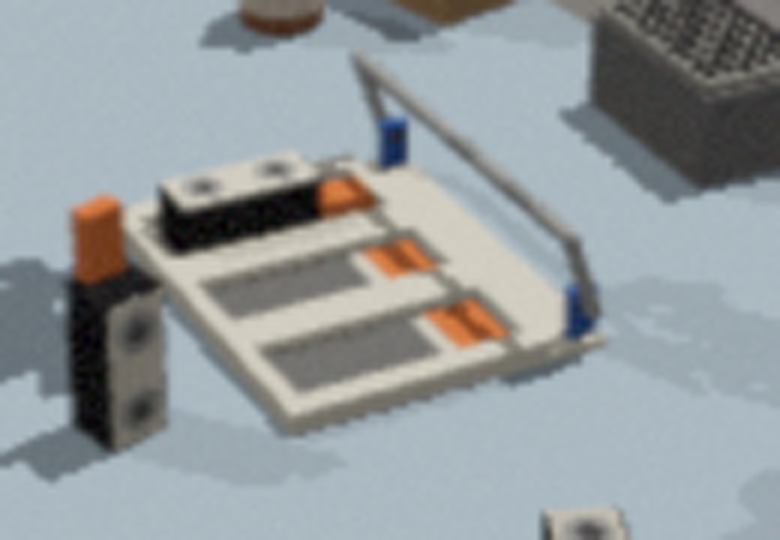

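The side crop shows A flat in the left bay, tab on the orange, and the bail open. C stands undisturbed at (115,320). Next is C.

>>> {"fn": "arm_command", "kwargs": {"increments": [[[-1.5,1.6,0,0,0,-0.18,0.4],[-3,3.2,0,0,0,-0.36,0.4],[-4.5,4.8,0,0,0,-0.54,0.4],[-6.2,6.43,0,0,0,-0.72,0.4],[-6.2,6.43,0,0,0,-0.85,0.4]]]}}

```text
time: 9.18
eef_pos: [498.0, 19.2, 275.6]
tcp_rot: [0.927, 0.374, -0.001, -0.0]
wrist_force: [1.6, -0.0, 0.4]
grip_width: 0.697
gripper_force: 0.0
```

>>> {"fn": "arm_command", "kwargs": {"increments": [[[-2.5,-0.1,0,0,0,-0.18,0.4],[-5,-0.2,0,0,0,-0.36,0.4],[-7.5,-0.3,0,0,0,-0.54,0.4],[-9.8,-0.46,0,0,0,-0.72,0.4],[-9.8,-0.46,0,0,0,-0.87,0.4]]]}}

```text
time: 9.8
eef_pos: [424.1, -45.2, 275.7]
tcp_rot: [0.683, 0.73, -0.001, -0.001]
wrist_force: [-0.3, -0.3, 0.2]
grip_width: 0.696
gripper_force: 0.0
```

```bash
python3 - <<'E'
from h import *
import pickle
s,d=cam('wrist'); pickle.dump((s,d),open('wC.pkl','wb')); save(d,'wC.png',sc=1.42)
plan((428,-43,132,.14)); print(s['joint_positions'].round(2))
h=cv2.cvtColor(d['img'],cv2.COLOR_RGB2HSV); m=cv2.inRange(h,(3,170,90),(18,255,255))
n,l,st,c=cv2.connectedComponentsWithStats(m)
for i in range(1,n):
    if st[i,4]>150: print(st[i],c[i],cv2.minAreaRect(np.argwhere(l==i)[:,::-1].astype(np.float32)))
E
```

```text
now [424.5 -44.9 275.6] [ 0.997  0.072 -0.003] 9.85
   [0.16, 0.4, 14.36] [-0.003, -0.001, -0.067]
[-0.19 -0.38  1.71 -0.    1.82 -0.25]
[517  37  32  50 973] [533.22816033  61.28776978] ((533.9500122070312, 62.15000534057617), (23.400854110717773, 50.91267013549805), 18.434946060180664)
[ 478  119   42   45 1237] [498.10751819 140.73726758] ((498.37884521484375, 140.44122314453125), (29.71563148498535, 47.773590087890625), 17.744670867919922)
[269 185  35  28 640] [286.3046875 201.9      ] ((286.0, 198.5), (27.0, 34.0), 90.0)
[457 193  38  37 992] [475.12802419 210.90120968] ((475.45465087890625, 210.1435546875), (28.055404663085938, 41.35537338256836), 17.52556800842285)
```

View pics/wC.png

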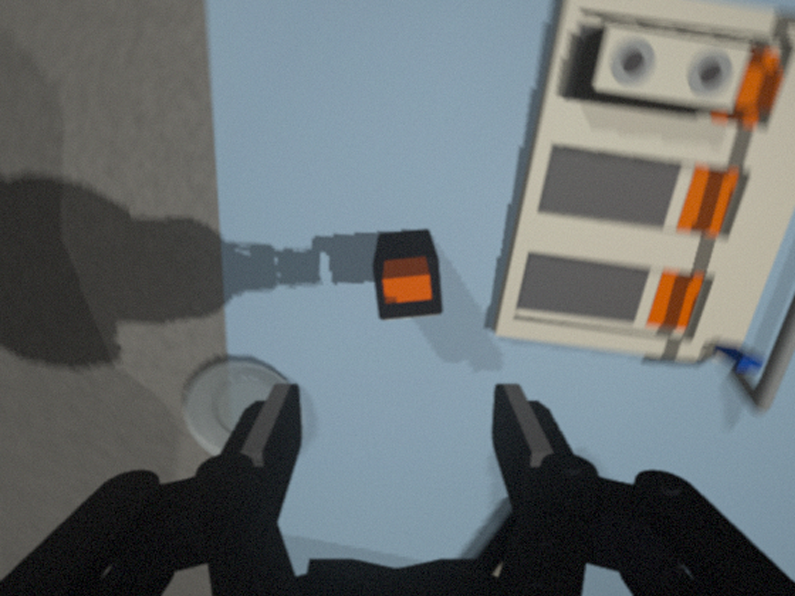

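The wrist picture shows C upright, underside towards the top of the picture (+y). Its tab top edge is at (384,303)–(433,299) and its rear top edge at (380,319)–(441,313). The dish is at (240,405).

```bash
python3 - <<'E'
from h import *
import pickle
s,d=pickle.load(open('wC.pkl','rb'))
g=lambda c,z:px2w(s,d,np.array(c)/1.42,z)[:,:2].round(1).tolist()
print(g([(384,303),(433,299)],120),g([(380,319),(441,313)],84),g([(378,233),(431,230)],0))
E
```

```text
[[418.5, -41.2], [441.6, -37.6]] [[416.6, -62.9], [450.2, -57.0]] [[410.6, -30.5], [447.2, -25.9]]
```

```bash
cat > c.py <<'E'
from h import *
def W(th,lift,ya=.15,c=(431,-44,134)):
    y=np.array([np.cos(ya),np.sin(ya),0]);u=np.array([-y[1],y[0],0]); E=np.array([c[0],c[1],0])+17*u
    r=R.from_rotvec(-th*y); return (*(E+r.apply(np.array(c)-E)+[0,0,lift]),ya,-th)
E
python3 - <<'E'
from c import *
plan((431,-44,180,.15),(431,-44,132,.15))
for th in(.5,.8,1.05,1.2):print(np.round(W(th,4),2))
E
```

```text
now [424.5 -44.9 275.6] [ 0.997  0.072 -0.003] 9.85
   [0.04, 0.68, 9.56] [-0.003, -0.001, -0.077]
   [0.0, 0.0, 4.8] [0.0, 0.0, 0.0]
[ 4.2109e+02  2.1580e+01  1.2975e+02  1.5000e-01 -5.0000e-01]
[ 4.1586e+02  5.6140e+01  1.0955e+02  1.5000e-01 -8.0000e-01]
[ 4.1235e+02  7.9370e+01  8.5420e+01  1.5000e-01 -1.0500e+00]
[ 4.1072e+02  9.0210e+01  6.8400e+01  1.5000e-01 -1.2000e+00]
```

>>> {"fn": "arm_command", "kwargs": {"increments": [[[0.04,0.68,3,0,0,-0.077,0.4],[0.04,0.68,6,0,0,-0.077,0.4],[0.04,0.68,9.56,0,0,-0.077,0.4],[0.04,0.68,12,0,0,-0.077,0.4],[0.04,0.68,14.36,0,0,-0.077,0.4]]]}}

```text
time: 10.48
eef_pos: [431.1, -43.4, 131.1]
tcp_rot: [0.657, 0.754, -0.001, -0.001]
wrist_force: [0.1, -0.5, -0.3]
grip_width: 0.701
gripper_force: 0.0
```

>>> {"fn": "arm_command", "kwargs": {"increments": [[[0,0,0,0,0,0,0.4],[0,0,0,0,0,0,-1],[0,0,0,0,0,0,-1],[0,0,0,0,0,0,-1],[0,0,0,0,0,0,-1]]]}}

```text
time: 11.1
eef_pos: [432.4, -43.8, 134.9]
tcp_rot: [0.656, 0.755, 0.0, 0.001]
wrist_force: [-0.8, -1.0, 3.7]
grip_width: 0.41
gripper_force: 60.3
```

```bash
python3 - <<'E'
from c import *
s=sensors.get_state();print(s['wrist_force'],s['grip_width'],s['gripper_force'])
plan((431,-44,139,.15),W(.5,6),W(.8,6),W(1.1,6))
E
```

```text
[-0.8415109  -0.95983966  3.71255291] 0.40965611922289347 60.28755255014403
now [432.4 -43.8 134.9] [0.99  0.139 0.002] 11.1
   [-0.0, -0.14, -0.41] [0.001, 0.001, -0.01]
   [6.63, -0.0, 0.73] [0.0, -0.5, -0.0]
   [4.04, 0.0, 0.1] [-0.0, -0.3, -0.0]
   [4.04, -0.0, 0.1] [0.0, -0.3, 0.0]
```

>>> {"fn": "arm_command", "kwargs": {"increments": [[[0,0,-0.6,0,0,0,-1],[0,0,-1.0,0,0,0,-1],[0,0,-1.2,0,0,0,-1],[0,0,-1.2,0,0,0,-1]]]}}

```text
time: 11.6
eef_pos: [432.0, -43.7, 146.0]
tcp_rot: [0.656, 0.755, 0.0, 0.0]
wrist_force: [-1.0, -0.1, -1.9]
grip_width: 0.406
gripper_force: 59.8
```

>>> {"fn": "arm_command", "kwargs": {"increments": [[[2.2,0,0,0,-0.17,0,-1],[4.4,0,0.3,0,-0.34,0,-1],[6.6,0,0.8,0,-0.5,0,-1],[6.6,0,0.8,0,-0.5,0,-1]]]}}

```text
time: 12.1
eef_pos: [421.9, 24.7, 136.1]
tcp_rot: [0.633, 0.734, -0.163, 0.186]
wrist_force: [1.0, 0.4, -2.3]
grip_width: 0.41
gripper_force: 60.0
```

```bash
python3 - <<'E'
from c import *
s=sensors.get_state();print(s['wrist_force'],s['joint_positions'].round(2))
plan(W(.8,10),W(1.1,6))
E
```

```text
[ 1.00629222  0.37553054 -2.26687923] [ 0.28 -0.33  1.97 -0.49  1.57  0.15]
now [421.9  24.7 136.1] [ 0.989  0.146 -0.004] 12.1
   [3.79, -0.13, 0.27] [-0.005, -0.3, -0.0]
   [4.32, -0.0, 0.37] [0.0, -0.3, 0.0]
```

>>> {"fn": "arm_command", "kwargs": {"increments": [[[2,-0.1,0.1,0,-0.15,0,-1],[3.8,-0.1,0.3,0,-0.3,0,-1],[3.8,-0.1,0.3,0,-0.3,0,-1]]]}}

```text
time: 12.48
eef_pos: [416.5, 53.6, 114.7]
tcp_rot: [0.603, 0.697, -0.257, 0.292]
wrist_force: [0.5, -0.2, -3.1]
grip_width: 0.41
gripper_force: 60.2
```

>>> {"fn": "arm_command", "kwargs": {"increments": [[[2.1,0,0.1,0,-0.15,0,-1],[4.3,0,0.35,0,-0.3,0,-1],[4.3,0,0.35,0,-0.3,0,-1]]]}}

```text
time: 12.85
eef_pos: [412.8, 79.5, 80.8]
tcp_rot: [0.558, 0.645, -0.346, 0.392]
wrist_force: [0.1, 0.5, -1.6]
grip_width: 0.407
gripper_force: 60.3
```

```bash
python3 - <<'E'
from c import *
s=sensors.get_state();print(s['wrist_force'],s['joint_positions'].round(2))
plan(W(1.25,4))
E
```

```text
[ 0.05491444  0.50735174 -1.58353755] [ 0.62  0.08  1.93 -0.93  1.76  0.61]
now [412.8  79.5  80.8] [ 0.99   0.139 -0.009] 12.85
   [2.27, -0.04, -0.41] [-0.014, -0.151, 0.004]
```

>>> {"fn": "arm_command", "kwargs": {"increments": [[[1.2,0,-0.2,-0.01,-0.08,0,-1],[2.3,0,-0.4,-0.01,-0.15,0,-1],[2.3,0,-0.3,-0.01,-0.15,0,-1],[2.3,0,-0.3,-0.01,-0.15,0,-1]]]}}

```text
time: 13.35
eef_pos: [412.6, 92.7, 66.3]
tcp_rot: [0.532, 0.614, -0.379, 0.443]
wrist_force: [-0.4, -0.4, -1.6]
grip_width: 0.409
gripper_force: 60.4
```

>>> {"fn": "arm_command", "kwargs": {"increments": [[[0,0,0,0,0,0,0.6],[0,0,0,0,0,0,0.6],[0,0,0,0,0,0,0.6],[0,0,0,0,0,0,0.6],[0,0,0,0,0,0,0.6]]]}}

```text
time: 13.98
eef_pos: [411.7, 93.4, 64.7]
tcp_rot: [0.53, 0.614, -0.381, 0.444]
wrist_force: [0.4, -0.4, -0.2]
grip_width: 0.8
gripper_force: 0.0
```

>>> {"fn": "arm_command", "kwargs": {"increments": [[[0,0,-3,0,0,0,0.6],[0,0,-6,0,0,0,0.6],[0,0,-9,0,0,0,0.6],[0,0,-9,0,0,0,0.6]]]}}

```text
time: 14.48
eef_pos: [399.2, 179.4, 93.6]
tcp_rot: [0.53, 0.614, -0.379, 0.445]
wrist_force: [0.2, 0.5, 0.6]
grip_width: 0.8
gripper_force: 0.0
```

```bash
python3 - <<'E'
from c import *
s=sensors.get_state();print(s['wrist_force'],s['joint_positions'].round(2))
plan((400,180,220,.15,-.8),(410,80,260,.15,-.2),(410,20,260,.15,0))
s,d=cam('top'); h=cv2.cvtColor(d['img'],cv2.COLOR_RGB2HSV); m=cv2.inRange(h,(3,150,90),(18,255,255))
n,l,st,c=cv2.connectedComponentsWithStats(m)
for i in range(1,n):
    if 30<st[i,4]<400: print(st[i],c[i],px2w(s,d,[c[i]],12).round(1))
E
```

```text
[0.16916112 0.49597182 0.56352646] [ 0.81  0.28  1.75 -0.94  1.96  0.71]
now [399.2 179.4  93.6] [0.989 0.151 0.005] 14.475
   [-11.97, 0.16, -4.04] [0.004, 0.449, -0.004]
   [-9.86, -0.51, 4.41] [0.0, 0.6, 0.0]
   [-5.81, -0.9, 1.18] [-0.0, 0.2, -0.0]
[223 187  12  10  71] [228.12676056 192.33802817] [[628.   76.5  12. ]]
[247 190  12   4  35] [252.34285714 191.57142857] [[633.2   3.7  12. ]]
[269 192  13  10  89] [275.34831461 196.86516854] [[619.4 -66.2  12. ]]
[246 195  12   4  42] [252.04761905 196.35714286] [[618.3   3.9  12. ]]
[362 233  12  10  71] [367.28169014 237.88732394] [[ 505.5 -341.6   12. ]]
[220 260  11   7  66] [224.84848485 263.31818182] [[415.5  72.7  12. ]]
```

>>> {"fn": "arm_command", "kwargs": {"increments": [[[-4,0,-1.3,0,0.15,0,0.4],[-8,0,-2.6,0,0.3,0,0.4],[-12,0.1,-4,0,0.449,0,0.4],[-12,0.1,-4,0,0.449,0,0.4]]]}}

```text
time: 15.02
eef_pos: [400.7, 177.2, 224.9]
tcp_rot: [0.605, 0.696, -0.248, 0.297]
wrist_force: [0.1, 0.2, -0.1]
grip_width: 0.702
gripper_force: 0.0
```

>>> {"fn": "arm_command", "kwargs": {"increments": [[[-3.3,0,1.5,0,0.15,0,0.4],[-6.6,0,3,0,0.3,0,0.4],[-9.8,0,4.4,0,0.45,0,0.4],[-9.8,0,4.4,0,0.6,0,0.4]]]}}

```text
time: 15.52
eef_pos: [414.0, 77.2, 259.2]
tcp_rot: [0.651, 0.753, -0.063, 0.076]
wrist_force: [0.0, -0.0, -1.2]
grip_width: 0.7
gripper_force: 0.0
```

>>> {"fn": "arm_command", "kwargs": {"increments": [[[-3,0.3,0.6,0,0.1,0,0.4],[-5.8,0.6,1.2,0,0.2,0,0.4],[-5.8,0.6,1.2,0,0.2,0,0.4],[-5.8,0.6,1.2,0,0.2,0,0.4]]]}}

```text
time: 16.02
eef_pos: [428.4, 21.3, 257.7]
tcp_rot: [0.653, 0.757, -0.0, 0.001]
wrist_force: [-0.0, 0.3, -0.3]
grip_width: 0.702
gripper_force: 0.0
```

```bash
python3 - <<'E'
from h import *
import pickle
s,d=cam('wrist'); pickle.dump((s,d),open('wC2.pkl','wb')); save(d,'wC2.png',sc=1.42)
plan((425,12,82,.15))
E
```

```text
now [428.4  22.  258. ] [0.989 0.149 0.002] 16.075
   [-0.91, -0.52, 17.6] [0.002, 0.001, -0.001]
```

View pics/wC2.png

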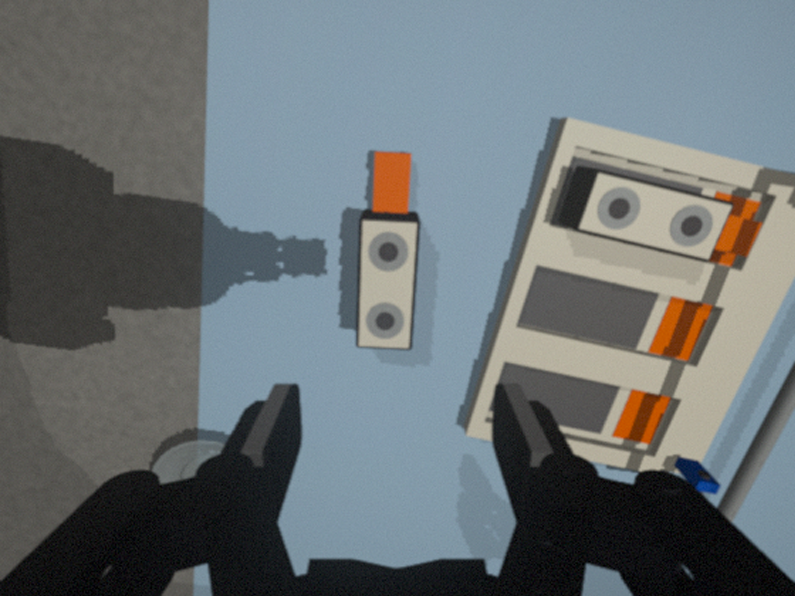

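C lies flat, face up, with its caps at (389,252) and (385,322) and its tab at (391,182). A sits in its bay.

```bash
python3 - <<'E'
from h import *
import pickle
s,d=pickle.load(open('wC2.pkl','rb'))
g=lambda c,z:px2w(s,d,np.array(c)/1.42,z)[:,:2]
w=g([(389,252),(385,322)],35); t=g([(373,152),(410,152)],12); b=g([(357,347),(411,349),(419,217),(361,214)],34)
print(w,t,b,b.mean(0)); v=t.mean(0)-w.mean(0); ya=np.arctan2(v[1],v[0])-np.pi/2; v2=w[0]-w[1]; print(ya,np.arctan2(v2[1],v2[0])-np.pi/2, w.mean(0))
c=w.mean(0)
plan((*c,82,ya))
E
```

```text
[[423.13783318  34.30409714]
 [427.04833415 -10.33905015]] [[405.20672762  88.77242733]
 [427.35555028  92.07133131]] [[411.78304647 -30.253414  ]
 [446.12958016 -26.56292962]
 [437.5700738   57.39944   ]
 [403.70773368  54.13246437]] [424.79760853  13.67889019]
0.11187180890317827 0.08737164529589903 [425.09308367  11.98252349]
now [428.4  22.  258. ] [0.989 0.149 0.002] 16.075
   [-0.91, -0.51, 17.6] [0.002, 0.001, 0.038]
```

>>> {"fn": "arm_command", "kwargs": {"increments": [[[-0.8,-0.5,5,0,0,0.048,0.4],[-0.8,-0.5,10,0,0,0.048,0.4],[-0.8,-0.5,15,0,0,0.048,0.4],[-0.8,-0.5,17.6,0,0,0.048,0.4],[-0.8,-0.5,17.6,0,0,0.048,0.4]]]}}

```text
time: 16.7
eef_pos: [423.9, 14.2, 80.5]
tcp_rot: [0.669, 0.743, -0.001, -0.0]
wrist_force: [0.3, -0.4, -0.0]
grip_width: 0.698
gripper_force: 0.0
```

>>> {"fn": "arm_command", "kwargs": {"increments": [[[0,0,0,0,0,0,-1],[0,0,0,0,0,0,-1],[0,0,0,0,0,0,-1],[0,0,0,0,0,0,-1],[0,0,0,0,0,0,-1]]]}}

```text
time: 17.32
eef_pos: [426.9, 13.1, 85.3]
tcp_rot: [0.67, 0.742, 0.003, 0.003]
wrist_force: [-0.4, 1.4, 6.7]
grip_width: 0.406
gripper_force: 61.9
```

>>> {"fn": "arm_command", "kwargs": {"increments": [[[0,0,-3,0,0,0,-1],[0,0,-7,0,0,0,-1],[0,0,-11,0,0,0,-1],[0,0,-14,0,0,0,-1]]]}}

```text
time: 17.82
eef_pos: [425.3, 12.8, 225.2]
tcp_rot: [0.671, 0.742, 0.002, 0.002]
wrist_force: [0.0, 0.1, -2.6]
grip_width: 0.41
gripper_force: 60.9
```

```bash
python3 - <<'E'
from h import *
s=sensors.get_state();print(s['wrist_force'],s['grip_width'],s['gripper_force'])
plan((490,10,225,.1-.85),(561.6,8.8,225,.1-1.7),(561.6,8.8,130,-1.653))
E
```

```text
[ 0.01701498  0.12221749 -2.56464678] 0.4102330194425187 60.88656306266785
now [425.3  12.8 225.2] [0.995 0.101 0.006] 17.825
   [-0.93, 6.4, 0.06] [0.006, -0.001, 0.851]
   [4.79, 5.32, 0.0] [0.0, 0.0, 0.85]
   [0.0, 0.0, 9.5] [0.0, 0.0, 0.053]
```

>>> {"fn": "arm_command", "kwargs": {"increments": [[[-0.2,1.6,0,0,0,0.18,-1],[-0.5,3.2,0,0,0,0.36,-1],[-0.7,4.8,0,0,0,0.54,-1],[-0.9,6.4,0,0,0,0.72,-1],[-0.9,6.4,0,0,0,0.85,-1]]]}}

```text
time: 18.45
eef_pos: [490.4, 10.2, 223.0]
tcp_rot: [0.918, 0.397, 0.001, 0.001]
wrist_force: [-0.6, -1.1, -3.1]
grip_width: 0.408
gripper_force: 61.0
```

>>> {"fn": "arm_command", "kwargs": {"increments": [[[1.2,1.3,0,0,0,0.18,-1],[2.4,2.6,0,0,0,0.36,-1],[3.6,4,0,0,0,0.54,-1],[4.8,5.3,0,0,0,0.72,-1],[4.8,5.3,0,0,0,0.88,-1]]]}}

```text
time: 19.08
eef_pos: [562.0, 9.3, 223.1]
tcp_rot: [0.999, -0.032, 0.002, 0.0]
wrist_force: [-0.0, 0.7, -2.2]
grip_width: 0.404
gripper_force: 61.0
```

```bash
python3 - <<'E'
from h import *
plan((561.6,8.8,130,-1.653))
E
```

```text
now [562.    9.3 223.1] [-0.064 -0.998  0.   ] 19.075
   [-0.07, 0.05, 9.31] [0.0, -0.003, 0.018]
```

>>> {"fn": "arm_command", "kwargs": {"increments": [[[-0.07,0.05,4,0,0,0.018,-1],[-0.07,0.05,7,0,0,0.018,-1],[-0.07,0.05,9.3,0,0,0.018,-1],[-0.07,0.05,9.3,0,0,0.018,-1],[-0.07,0.05,9.3,0,0,0.018,-1]]]}}

```text
time: 19.7
eef_pos: [561.4, 8.9, 131.9]
tcp_rot: [0.999, -0.038, 0.003, 0.0]
wrist_force: [-0.9, -0.1, -1.9]
grip_width: 0.404
gripper_force: 60.8
```

```bash
python3 - <<'E'
from h import *
plan((561.6,8.8,91,-1.653))
s,d=cam('wrist')
h=cv2.cvtColor(d['img'],cv2.COLOR_RGB2HSV); m=cv2.inRange(h,(3,170,90),(18,255,255))
n,l,st,c=cv2.connectedComponentsWithStats(m)
for i in range(1,n):
    if st[i,4]>150: print(st[i],c[i])
z=s['eef_pos'][2]-85.3; a=s['eef_pos'][:2]
ex=np.array([.9966,-.082]);ey=np.array([.082,.9966])
print('expected tab corners',w2px(s,d,[[*(a+ex*x+ey*y),z+12] for x,y in((42,11),(42,-11),(78,11),(78,-11))]))
E
```

```text
now [561.4   8.9 131.9] [-0.076 -0.997  0.   ] 19.7
   [0.0, 0.01, 4.09] [0.0, -0.005, 0.006]
[ 104   95   82   76 4995] [145.19279279 129.25525526]
[ 237   96   81   98 6560] [277.51646341 139.80838415]
[ 369   96   82   57 4214] [408.6008543  124.16065496]
expected tab corners [[252.55521123 195.17046717]
 [304.36413007 195.48251266]
 [250.97545486 106.64398459]
 [306.98994627 107.00813534]]
```

>>> {"fn": "arm_command", "kwargs": {"increments": [[[0,0,2,0,0,0,-1],[0,0,3.4,0,0,0,-1],[0,0,4,0,0,0,-1],[0,0,4.3,0,0,0,-1],[0,0,4.4,0,0,0,-1]]]}}

```text
time: 20.38
eef_pos: [560.2, 9.1, 91.2]
tcp_rot: [0.999, -0.038, 0.001, 0.0]
wrist_force: [-20.3, 1.3, 31.5]
grip_width: 0.408
gripper_force: 64.9
```

>>> {"fn": "arm_command", "kwargs": {"increments": [[[0,0,-0.2,0,0,0,-1],[0,0,-0.3,0,0,0,0.15],[0,0,-0.3,0,0,0,0.15],[0,0,-0.5,0,0,0,0.15],[0,0,-3,0,0,0,0.15]]]}}

```text
time: 21.0
eef_pos: [559.7, 9.0, 114.2]
tcp_rot: [0.999, -0.038, -0.001, 0.0]
wrist_force: [-0.1, -0.7, -0.6]
grip_width: 0.574
gripper_force: 0.0
```

>>> {"fn": "arm_command", "kwargs": {"increments": [[[0,0,-4,0,0,0,0.15],[0,0,-9,0,0,0,0.15],[0,0,-13,0,0,0,0.15],[0,0,-13,0,0,0,0.15]]]}}

```text
time: 21.5
eef_pos: [561.7, 9.0, 251.3]
tcp_rot: [0.999, -0.038, 0.006, 0.0]
wrist_force: [0.1, -0.0, 0.0]
grip_width: 0.579
gripper_force: 0.0
```

```bash
python3 - <<'E'
from h import *
plan((550,-90,250,-1.653+.4),(540,-200,250,-1.653+.8),(531,-285,250,-.46))
E
```

```text
now [561.7   9.  251.3] [-0.076 -0.997 -0.   ] 21.5
   [-0.42, 9.96, 0.13] [0.002, -0.012, -0.394]
   [-4.39, 10.14, 0.0] [0.0, 0.0, -0.4]
   [-6.27, 5.81, 0.0] [0.0, 0.0, -0.393]
```

>>> {"fn": "arm_command", "kwargs": {"increments": [[[-0.1,3.5,0.1,0,0,-0.15,0.4],[-0.3,7,0.1,0,0,-0.3,0.4],[-0.4,10,0.1,0,-0.01,-0.39,0.4]]]}}

```text
time: 21.88
eef_pos: [548.3, -91.4, 244.0]
tcp_rot: [0.987, 0.158, -0.004, -0.0]
wrist_force: [0.0, 0.3, 0.1]
grip_width: 0.696
gripper_force: 0.0
```

>>> {"fn": "arm_command", "kwargs": {"increments": [[[-1.5,3.5,0,0,0,-0.15,0.4],[-3,7,0,0,0,-0.3,0.4],[-4.4,10.1,0,0,0,-0.4,0.4]]]}}

```text
time: 22.25
eef_pos: [537.7, -201.3, 244.1]
tcp_rot: [0.936, 0.351, -0.004, -0.001]
wrist_force: [0.1, -1.0, 0.3]
grip_width: 0.698
gripper_force: 0.0
```

>>> {"fn": "arm_command", "kwargs": {"increments": [[[-3,3,0,0,0,-0.15,0.4],[-6.3,5.8,0,0,0,-0.3,0.4],[-6.3,5.8,0,0,0,-0.39,0.4],[-6.3,5.8,0,0,0,-0.39,0.4]]]}}

```text
time: 22.75
eef_pos: [528.2, -285.5, 244.3]
tcp_rot: [0.852, 0.524, -0.003, -0.002]
wrist_force: [0.6, -0.1, -0.3]
grip_width: 0.703
gripper_force: 0.0
```

```bash
python3 - <<'E'
from h import *
import pickle
s,d=cam('wrist'); pickle.dump((s,d),open('wB.pkl','wb')); save(d,'wB.png',sc=1.42)
plan((532,-286,240,-.46))
E
```

```text
now [ 528.4 -285.   244.7] [ 0.892 -0.452 -0.007] 22.8
   [0.08, 0.37, 0.47] [-0.007, 0.004, -0.009]
```

View pics/wB.png

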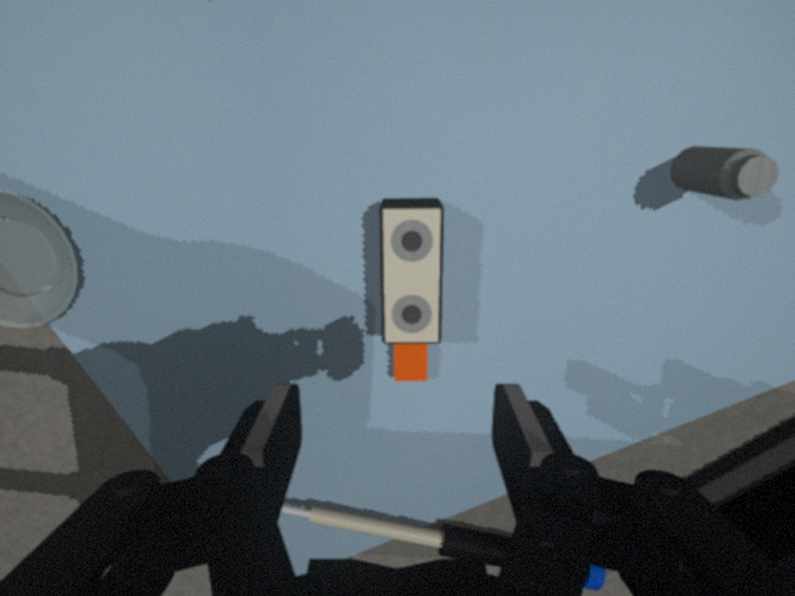

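The picture shows B with caps at (412,241) and (411,314) and body corners (382,207) to (441,343). The tab is below, its end at (394–427,381).

```bash
python3 - <<'E'
from h import *
import pickle
s,d=pickle.load(open('wB.pkl','rb'))
g=lambda c,z:px2w(s,d,np.array(c)/1.42,z)[:,:2]
w=g([(412,241),(411,314)],35); t=g([(394,381),(427,381)],12); b=g([(382,207),(442,207),(440,343),(382,343)],34)
print(w,t.mean(0),b.mean(0)); v=t.mean(0)-w.mean(0); ya=np.arctan2(v[1],v[0])+np.pi/2; v2=w[1]-w[0]; print(ya,np.arctan2(v2[1],v2[0])+np.pi/2,w.mean(0))
c=w.mean(0)/2+b.mean(0)/2
plan((*c,82,ya),(*c,225,ya))
E
```

```text
[[ 546.23162863 -268.66596999]
 [ 526.23187918 -307.85330153]] [ 501.35094293 -358.50478248] [ 536.1975249 -288.344988 ]
-0.46089046408828915 -0.4719033014410674 [ 536.2317539  -288.25963576]
now [ 528.4 -285.   244.7] [ 0.892 -0.452 -0.007] 22.8
   [0.12, 0.95, 16.26] [-0.007, 0.004, -0.008]
   [0.0, 0.0, -14.3] [0.0, 0.0, 0.0]
```

>>> {"fn": "arm_command", "kwargs": {"increments": [[[0.12,0.95,5,-0.007,0.004,-0.008,0.4],[0.12,0.95,10,-0.007,0.004,-0.008,0.4],[0.12,0.95,14,-0.007,0.004,-0.008,0.4],[0.12,0.95,16.26,-0.007,0.004,-0.008,0.4],[0.12,0.95,16.26,-0.007,0.004,-0.008,0.4]]]}}

```text
time: 23.42
eef_pos: [535.5, -287.0, 80.4]
tcp_rot: [0.849, 0.528, -0.001, -0.001]
wrist_force: [-0.5, -0.5, 1.3]
grip_width: 0.697
gripper_force: 0.0
```

>>> {"fn": "arm_command", "kwargs": {"increments": [[[0,0,0,0,0,0,-1],[0,0,0,0,0,0,-1],[0,0,0,0,0,0,-1],[0,0,0,0,0,0,-1],[0,0,0,0,0,0,-1]]]}}

```text
time: 24.05
eef_pos: [537.6, -288.9, 85.7]
tcp_rot: [0.849, 0.528, 0.002, 0.003]
wrist_force: [1.1, 1.5, 7.0]
grip_width: 0.409
gripper_force: 62.3
```

>>> {"fn": "arm_command", "kwargs": {"increments": [[[0,0,-3,0,0,0,-1],[0,0,-7,0,0,0,-1],[0,0,-11,0,0,0,-1],[0,0,-14,0,0,0,-1]]]}}

```text
time: 24.55
eef_pos: [536.4, -288.5, 225.4]
tcp_rot: [0.849, 0.528, 0.001, 0.002]
wrist_force: [0.7, -0.8, -1.9]
grip_width: 0.411
gripper_force: 61.4
```

```bash
python3 - <<'E'
from h import *
s=sensors.get_state();print(s['wrist_force'],s['grip_width'],s['gripper_force'])
plan((550,-210,225,-.46+.65),(553,-130,225,-.46+1.3),(555.8,-61,225,1.489),(555.8,-61,130,1.489))
E
```

```text
[ 0.66293755 -0.78040316 -1.85108589] 0.4112613428807579 61.42046570777893
now [ 536.4 -288.5  225.4] [ 0.896 -0.443  0.004] 24.55
   [7.64, -2.26, 0.03] [0.004, 0.002, -0.649]
   [7.8, 1.81, 0.0] [0.0, 0.0, -0.65]
   [4.4, 5.32, 0.0] [0.0, 0.0, -0.649]
   [0.0, 0.0, 9.5] [0.0, 0.0, 0.0]
```

>>> {"fn": "arm_command", "kwargs": {"increments": [[[2,-0.6,0,0,0,-0.17,-1],[4,-1.2,0,0,0,-0.34,-1],[6,-1.8,0,0,0,-0.51,-1],[7.6,-2.3,0,0,0,-0.65,-1]]]}}

```text
time: 25.05
eef_pos: [549.3, -209.3, 223.0]
tcp_rot: [0.634, 0.773, 0.0, 0.001]
wrist_force: [0.6, 0.1, -2.5]
grip_width: 0.406
gripper_force: 61.5
```

>>> {"fn": "arm_command", "kwargs": {"increments": [[[2,0.4,0,0,0,-0.17,-1],[4,0.9,0,0,0,-0.34,-1],[6,1.4,0,0,0,-0.51,-1],[7.8,1.8,0,0,0,-0.65,-1]]]}}

```text
time: 25.55
eef_pos: [552.1, -129.4, 222.9]
tcp_rot: [0.354, 0.935, -0.0, 0.001]
wrist_force: [0.7, 0.2, -2.0]
grip_width: 0.407
gripper_force: 61.5
```

>>> {"fn": "arm_command", "kwargs": {"increments": [[[1.1,1.3,0,0,0,-0.17,-1],[2.2,2.6,0,0,0,-0.34,-1],[3.3,4,0,0,0,-0.51,-1],[4.4,5.3,0,0,0,-0.65,-1],[4.4,5.3,0,0,0,-0.65,-1]]]}}

```text
time: 26.18
eef_pos: [554.7, -60.5, 223.0]
tcp_rot: [0.04, 0.999, -0.0, 0.001]
wrist_force: [0.5, -0.2, -2.1]
grip_width: 0.406
gripper_force: 61.4
```

```bash
python3 - <<'E'
from h import *
plan((555.8,-61,130,1.489))
E
```

```text
now [554.7 -60.5 223. ] [ 0.079  0.997 -0.001] 26.175
   [-0.1, -0.04, 9.3] [-0.001, 0.002, 0.002]
```

>>> {"fn": "arm_command", "kwargs": {"increments": [[[-0.1,-0.04,4,0,0,0,-1],[-0.1,-0.04,7,0,0,0,-1],[-0.1,-0.04,9.3,0,0,0,-1],[-0.1,-0.04,9.3,0,0,0,-1],[-0.1,-0.04,9.3,0,0,0,-1]]]}}

```text
time: 26.8
eef_pos: [556.3, -62.4, 131.4]
tcp_rot: [0.041, 0.999, -0.001, 0.002]
wrist_force: [-0.4, -0.3, -1.9]
grip_width: 0.407
gripper_force: 61.3
```

```bash
python3 - <<'E'
from h import *
plan((555.8,-61,91.5,1.489))
E
```

```text
now [556.3 -62.4 131.4] [ 0.081  0.997 -0.001] 26.8
   [0.08, 0.14, 3.99] [-0.001, 0.004, 0.0]
```

>>> {"fn": "arm_command", "kwargs": {"increments": [[[0,0.1,2,0,0,0,-1],[0,0.1,3.2,0,0,0,-1],[0,0.1,3.8,0,0,0,-1],[0,0.1,4.1,0,0,0,-1],[0,0.1,4.2,0,0,0,-1]]]}}

```text
time: 27.42
eef_pos: [555.6, -60.8, 91.7]
tcp_rot: [0.04, 0.999, -0.001, 0.001]
wrist_force: [-15.0, 1.6, 21.9]
grip_width: 0.409
gripper_force: 64.3
```

>>> {"fn": "arm_command", "kwargs": {"increments": [[[0,0,-0.2,0,0,0,-1],[0,0,-0.3,0,0,0,0.15],[0,0,-0.3,0,0,0,0.15],[0,0,-0.5,0,0,0,0.15],[0,0,-3,0,0,0,0.15]]]}}

```text
time: 28.05
eef_pos: [554.8, -60.7, 116.1]
tcp_rot: [0.04, 0.999, -0.0, -0.001]
wrist_force: [-0.6, -0.1, -0.3]
grip_width: 0.577
gripper_force: 0.0
```

>>> {"fn": "arm_command", "kwargs": {"increments": [[[0,0,-4,0,0,0,0.15],[0,0,-9,0,0,0,-1],[0,0,-13,0,0,0,-1],[0,0,-13,0,0,0,-1]]]}}

```text
time: 28.55
eef_pos: [557.0, -60.9, 253.1]
tcp_rot: [0.04, 0.999, -0.001, 0.005]
wrist_force: [0.9, -0.1, -0.2]
grip_width: 0.002
gripper_force: 0.0
```

```bash
cat > b.py <<'E'
from h import *
O=np.array([579.5,7.3]);ex=np.array([.9966,-.082]);ey=np.array([.082,.9966])
def T(x,ztip,y=0): return (*(O+ex*x+ey*y),ztip+73,1.489)
E
python3 - <<'E'
from b import *
s,d=cam('top')
# bar angle check, from the top camera's bar ends seen at the start
plan(T(88,180),T(88,98))
h=cv2.cvtColor(d['img'],cv2.COLOR_RGB2HSV); m=cv2.inRange(h,(3,150,90),(18,255,255))
n,l,st,c=cv2.connectedComponentsWithStats(m)
for i in range(1,n):
    if 10<st[i,4]<400: w=px2w(s,d,[c[i]],18)[0,:2]-O; print(st[i,4],'tray xy',w@ex,w@ey)
E
```

```text
now [556.4 -60.8 250.3] [ 0.08   0.997 -0.001] 28.6
   [-10.56, 6.95, -0.22] [-0.001, 0.006, 0.002]
   [0.0, 0.0, 8.2] [0.0, 0.0, 0.0]
50 tray xy 42.57888159760003 78.47649864517692
12 tray xy -88.98887070538379 678.6333942573075
```

>>> {"fn": "arm_command", "kwargs": {"increments": [[[-3.5,2.3,0,0,0,0,-1],[-7,4.6,0,0,0,0,-1],[-10.5,6.95,0,0,0,0,-1],[-10.5,6.95,3,0,0,0,-1],[-10.5,6.95,5,0,0,0,-1]]]}}

```text
time: 29.22
eef_pos: [665.4, 0.5, 194.0]
tcp_rot: [0.04, 0.999, -0.001, -0.002]
wrist_force: [-0.2, -1.2, -0.8]
grip_width: -0.004
gripper_force: 0.0
```

```bash
python3 - <<'E'
from b import *
plan(T(88,82),T(76,73),T(64,63),T(56,48),T(53,36),T(53,30))
E
```

```text
now [6.654e+02 5.000e-01 1.940e+02] [ 0.079  0.997 -0.001] 29.225
   [-0.2, -0.02, 3.9] [-0.001, -0.003, 0.003]
   [1.2, 0.0, 0.9] [0.0, 0.0, 0.0]
   [1.2, 0.0, 1.0] [0.0, 0.0, 0.0]
   [0.8, 0.0, 1.5] [0.0, 0.0, 0.0]
   [0.3, 0.0, 1.2] [0.0, 0.0, 0.0]
   [0.0, 0.0, 0.6] [0.0, 0.0, 0.0]
```

>>> {"fn": "arm_command", "kwargs": {"increments": [[[-0.2,0,2,0,0,0,-1],[-0.2,0,3.4,0,0,0,-1],[-0.2,0,3.9,0,0,0,-1],[-0.2,0,4.2,0,0,0,-1]]]}}

```text
time: 29.72
eef_pos: [668.3, -0.2, 157.0]
tcp_rot: [0.04, 0.999, -0.001, 0.002]
wrist_force: [0.3, -0.8, -0.8]
grip_width: -0.001
gripper_force: 0.0
```

>>> {"fn": "arm_command", "kwargs": {"increments": [[[0.4,0,0.2,0,0,0,-1],[0.8,0,0.4,0,0,0,-1],[1.2,0,0.6,0,0,0,-1],[1.8,0,1.1,0,0,0,-1],[2.4,0,1.6,0,0,0,-1]]]}}

```text
time: 30.35
eef_pos: [644.1, 1.9, 144.7]
tcp_rot: [0.04, 0.999, -0.001, 0.003]
wrist_force: [-9.7, 1.0, 19.5]
grip_width: -0.0
gripper_force: 9.5
```

>>> {"fn": "arm_command", "kwargs": {"increments": [[[0.1,0,0.3,0,0,0,-1],[0.2,0,0.6,0,0,0,-1]]]}}

```text
time: 30.6
eef_pos: [640.9, 2.2, 141.9]
tcp_rot: [0.04, 0.999, -0.001, 0.001]
wrist_force: [-24.7, 0.5, 37.2]
grip_width: -0.003
gripper_force: 18.5
```

>>> {"fn": "arm_command", "kwargs": {"increments": [[[0,0,-1.5,0,0,0,-1],[0,0,-4,0,0,0,-1],[0,0,-6,0,0,0,-1],[-2,0,-6,0,0,0,-1],[-4.8,0,-6,0,0,0,-1]]]}}

```text
time: 31.22
eef_pos: [690.6, -1.7, 195.7]
tcp_rot: [0.04, 0.999, -0.001, 0.002]
wrist_force: [-0.3, -0.8, -0.6]
grip_width: 0.004
gripper_force: 0.0
```

```bash
python3 - <<'E'
from b import *
plan(T(112,130),T(112,60),T(85,58))
s,d=cam('side'); s2,d2=cam('top')
a=cv2.resize(d['img'][165:255,215:345],None,fx=6,fy=6,interpolation=cv2.INTER_CUBIC)
cv2.imwrite('pics/s3.png',a[:,:,::-1])
E
```

```text
now [690.6  -1.7 195.7] [ 0.079  0.997 -0.001] 31.225
   [-0.06, -0.01, -0.73] [-0.001, 0.004, 0.002]
   [0.0, 0.0, 7.0] [0.0, 0.0, 0.0]
   [2.7, 0.0, 0.2] [0.0, 0.0, 0.0]
```

View pics/s3.png

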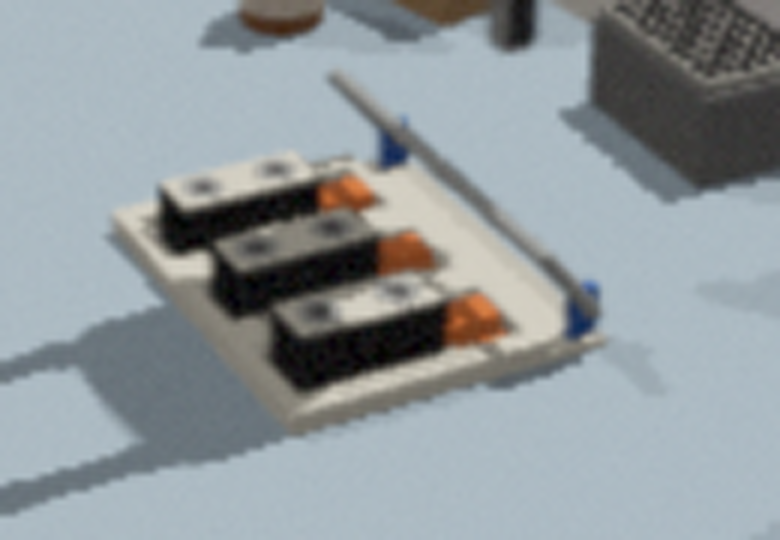

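The side crop shows all three carriers seated flat, faces up, tabs on the orange. The bail is part-way down, its far bar end at (335,75) and its near end at (590,312).

```bash
python3 - <<'E'
from b import *
s,d=cam('side')
for a in(1.3,1.1,.9,.7,.5):
    P=[[*(O+ex*(96-50*np.cos(a))+ey*y),26+50*np.sin(a)] for y in(110,-110)]
    print(a,((w2px(s,d,P)-[215,165])*6).round(0).tolist())
E
```

```text
1.3 [[366.0, 55.0], [574.0, 232.0]]
1.1 [[351.0, 64.0], [557.0, 243.0]]
0.9 [[338.0, 76.0], [542.0, 256.0]]
0.7 [[326.0, 89.0], [529.0, 271.0]]
0.5 [[317.0, 104.0], [519.0, 288.0]]
```

>>> {"fn": "arm_command", "kwargs": {"increments": [[[1.2,0,2,0,0,0,-1],[2.2,0,4,0,0,0,-1],[2.2,0,5.5,0,0,0,-1],[2.2,0,7,0,0,0,-1],[2.2,0,7,0,0,0,-1]]]}}

```text
time: 32.0
eef_pos: [667.7, -0.1, 122.7]
tcp_rot: [0.04, 0.999, -0.001, -0.0]
wrist_force: [0.3, 0.1, -0.6]
grip_width: -0.003
gripper_force: 0.0
```

>>> {"fn": "arm_command", "kwargs": {"increments": [[[0.6,0,0.2,0,0,0,-1],[1.1,0,0.4,0,0,0,-1],[1.6,0,0.6,0,0,0,-1],[2.1,0,0.8,0,0,0,-1],[2.6,0,1,0,0,0,-1]]]}}

```text
time: 32.62
eef_pos: [646.7, 1.6, 113.5]
tcp_rot: [0.04, 0.999, -0.001, 0.008]
wrist_force: [35.3, -0.9, -23.8]
grip_width: -0.002
gripper_force: 17.9
```

>>> {"fn": "arm_command", "kwargs": {"increments": [[[-1.5,0,0,0,0,0,-1],[-1.5,0,-3,0,0,0,-1],[-1,0,-5,0,0,0,-1],[1,0,-5,0,0,0,-1],[1.2,0,-5,0,0,0,-1]]]}}

```text
time: 33.25
eef_pos: [629.4, 3.1, 165.5]
tcp_rot: [0.04, 0.999, -0.001, 0.002]
wrist_force: [-0.0, -0.7, -0.6]
grip_width: 0.001
gripper_force: 0.0
```

```bash
python3 - <<'E'
from b import *
plan(T(53,60),T(53,45),T(53,31))
s,d=cam('side'); im=cv2.resize(d['img'][165:255,215:345],None,fx=6,fy=6,interpolation=cv2.INTER_CUBIC)
# bar far end: leftmost bright-grey pixel against the blue bench, left of the blue lug
h=cv2.cvtColor(im,cv2.COLOR_RGB2HSV); m=((h[:,:,1]<35)&(h[:,:,2]<190)).astype(np.uint8); m[:, :300]=0; m[:60]=0; m[150:]=0; m[:,400:]=0
q=np.argwhere(m); print(q[q[:,1]<330][:8].tolist() if len(q) else None, q[q[:,1].argmin()])
E
```

```text
now [629.4   3.1 165.5] [ 0.079  0.997 -0.001] 33.25
   [-0.28, 0.01, 3.25] [-0.001, 0.003, 0.002]
   [0.0, 0.0, 1.5] [0.0, 0.0, 0.0]
   [0.0, 0.0, 1.4] [0.0, 0.0, 0.0]
[[90, 316], [90, 317], [90, 318], [90, 319], [91, 313], [91, 314], [91, 315], [91, 316]] [ 98 303]
```

>>> {"fn": "arm_command", "kwargs": {"increments": [[[-0.3,0,1.5,0,0,0,-1],[-0.3,0,2.9,0,0,0,-1],[-0.2,0,3.4,0,0,0,-1],[-0.1,0,3.8,0,0,0,-1],[0.1,0,4.2,0,0,0,-1]]]}}

```text
time: 33.92
eef_pos: [629.4, 3.0, 122.5]
tcp_rot: [0.04, 0.999, -0.001, 0.001]
wrist_force: [-0.7, 0.3, 0.7]
grip_width: 0.0
gripper_force: 0.5
```

>>> {"fn": "arm_command", "kwargs": {"increments": [[[0.1,0,0.4,0,0,0,-1],[0.2,0,0.8,0,0,0,-1],[0.2,0,1.1,0,0,0,-1]]]}}

```text
time: 34.3
eef_pos: [627.3, 3.2, 111.1]
tcp_rot: [0.04, 0.999, -0.001, 0.001]
wrist_force: [-1.3, 0.4, 0.6]
grip_width: -0.004
gripper_force: 0.3
```

>>> {"fn": "arm_command", "kwargs": {"increments": [[[-0.2,0,0.3,0,0,0,-1],[-0.2,0,0.6,0,0,0,-1],[-0.2,0,0.7,0,0,0,-1]]]}}

```text
time: 34.67
eef_pos: [629.5, 3.0, 104.1]
tcp_rot: [0.04, 0.999, -0.001, 0.001]
wrist_force: [-0.0, -0.2, 1.1]
grip_width: 0.001
gripper_force: 0.3
```

```bash
python3 - <<'E'
from b import *
plan(T(50,29))
s,d=cam('side')
P=[[*(O+ex*46+ey*y),26] for y in(110,-110)]; print((w2px(s,d,P)-[215,165])*6)
import os
im=cv2.resize(d['img'][165:255,215:345],None,fx=6,fy=6,interpolation=cv2.INTER_CUBIC); h=cv2.cvtColor(im,cv2.COLOR_RGB2HSV)
m=((h[:,:,1]<35)&(h[:,:,2]<190)).astype(np.uint8); m[:,:250]=0;m[:60]=0;m[150:]=0;m[:,330:]=0; q=np.argwhere(m)
print(len(q), q[q[:,1].argmin()] if len(q) else 0, q[:1])
E
```

```text
now [629.5   3.  104.1] [ 0.079  0.997 -0.001] 34.675
   [0.01, 0.02, 0.21] [-0.001, 0.002, 0.002]
[[307.4163261  143.97464036]
 [506.07281014 331.59239967]]
751 [142 292] [[125 322]]
```

>>> {"fn": "arm_command", "kwargs": {"increments": [[[0,0,0.2,0,0,0,-1],[0,0,0.4,0,0,0,-1],[0,0,0.4,0,0,0,-1]]]}}

```text
time: 35.1
eef_pos: [629.6, 3.0, 103.3]
tcp_rot: [0.04, 0.999, -0.001, 0.002]
wrist_force: [-6.8, -0.3, 12.5]
grip_width: -0.0
gripper_force: 6.2
```

>>> {"fn": "arm_command", "kwargs": {"increments": [[[0,0,0.2,0,0,0,-1],[0,0,0.2,0,0,0,-1]]]}}

```text
time: 35.35
eef_pos: [629.6, 3.0, 103.1]
tcp_rot: [0.04, 0.999, -0.001, 0.002]
wrist_force: [-10.4, 0.7, 20.0]
grip_width: -0.003
gripper_force: 9.9
```

>>> {"fn": "arm_command", "kwargs": {"increments": [[[0,0,-2,0,0,0,-1],[0,0,-6,0,0,0,-1],[0,0,-11,0,0,0,-1],[4,0,-15,0,0,0,-1],[10,0,-15,0,0,0,-1]]]}}

```text
time: 35.98
eef_pos: [530.2, 11.0, 253.1]
tcp_rot: [0.04, 0.999, -0.001, 0.005]
wrist_force: [-0.5, 0.5, 0.9]
grip_width: 0.0
gripper_force: 0.0
```

>>> {"fn": "arm_command", "kwargs": {"increments": [[[5,0,0,0,0,0,-1],[10,0,0,0,0,0,-1],[10,0,0,0,0,0,-1],[10,0,0,0,0,0,-1]]]}}

```text
time: 36.48
eef_pos: [430.0, 19.0, 248.6]
tcp_rot: [0.04, 0.999, -0.001, 0.002]
wrist_force: [-0.8, -0.4, 0.0]
grip_width: 0.001
gripper_force: 0.0
```

```bash
python3 - <<'E'
from b import *
for n in('side','top'):
    s,d=cam(n)
    if n=='side':
        im=cv2.resize(d['img'][165:255,215:345],None,fx=6,fy=6,interpolation=cv2.INTER_CUBIC); h=cv2.cvtColor(im,cv2.COLOR_RGB2HSV)
        m=((h[:,:,1]<35)&(h[:,:,2]<190)).astype(np.uint8); m[:,:250]=0;m[:60]=0;m[150:]=0;m[:,330:]=0; q=np.argwhere(m); print(len(q),q[q[:,1].argmin()],q[:1])
    h=cv2.cvtColor(d['img'],cv2.COLOR_RGB2HSV); m=cv2.inRange(h,(3,150,80),(18,255,255))
    nn,l,st,c=cv2.connectedComponentsWithStats(m)
    for i in range(1,nn):
        if st[i,4]>8:
            w=px2w(s,d,[c[i]],18)[0,:2]-O
            if np.abs(w).max()<150: print(n,st[i],'tray',w@ex,w@ey)
s=sensors.get_state(); print(s['eef_pos'],s['wrist_force'],s['time'])
E
```

```text
743 [145 291] [[123 326]]
side [268 196   5   4  13] tray 36.34047241314687 66.57648355086036
side [278 205   6   5  20] tray 36.51042993239704 -4.971002030038287
side [289 216   8   6  33] tray 34.95894847858598 -82.51751952102414
top [224 187  12   2  16] tray 56.57914585329685 70.14967077936392
top [247 190  12   2  13] tray 56.300518374517566 -0.20070165859011802
top [270 192  12   3  13] tray 55.868520576740046 -70.00351475361204
top [225 194   8   3  18] tray 33.93646895488732 69.71423893824068
top [246 195  10   5  29] tray 34.09728462115588 2.4714161330134514
top [269 198  13   5  31] tray 34.96030274820668 -69.33669943775921
[430.49673527  18.97730195 248.13874398] [-0.28940539  0.63913344 -0.07080746] 36.575
```

The bar now crosses all three tabs at about 46 mm along the tray's x, so the bail is fully down, and the robot is clear. Handing in.

```bash
python3 -c "
from station import manip
print(manip.sign_off())"
```

```text
the job is handed in; nothing more can be done
None
```

The job is handed in: all three carriers lie flat in their bays, faces up with tabs at the orange end, and the bail is fully down over the tabs, at 36.6 s on the robot's clock.

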